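# Drift the sliding plate into line on the angle plate, then clamp it

## Robot

A 6-joint arm with a two-finger parallel gripper is mounted at the origin on the work surface. World frame = base frame: x ahead of the robot, y to its left, z up, the work surface at z = 0. Lengths are in m, angles in degrees, forces in N, time in s.
With the tool pointing down it reaches from about 0.4 to 0.825 m from the base axis. Payload 7 kg.
Tool frame: the origin (TCP) lies midway between the tips of the shut fingers; the grasp point (between the pads) lies ctrl.tcp_to_grasp behind it (ctrl.tcp_to_grasp is the distance from the TCP to the grasp point, in m); y points along the fingers, z is the direction in which the jaws open and shut, and the axes are right-handed (so a half turn about y gives the same grasp; the last joint's range is limited). The gripper opens to 88 mm and grips with 3 to 60 N. Pads are 19 mm wide; open, the fingers measure 130 mm over their backs; the gripper's body (78 mm by 193 mm) begins 47 mm behind the grasp point.
Start: joints at [88.069, 20.546, 0.682, 0, -70.136, -16.507], TCP at [0.213, 0.64, 0.227] pointing down, gripper open.
Joint ranges: [-176.03, 176.03], [-82.01, 121.73], [-58.28, 71.71], [-173.87, 95.51], [-174.79, -0.11], [-173.66, 173.66]. Speed limits (degrees/s): [136.94, 136.94, 172.46, 180, 180, 180].

## Interface

Orientations are given as [roll, pitch, yaw] about the fixed x, y, z axes, in that order (R = Rz(yaw) Ry(pitch) Rx(roll)).
In Python, from plant import ctrl, snapshot, silhouettes gives the robot as it stands.
- The arm moves only by the shell command python3 -m pendant 'ROWS'. ROWS is JSON, a list that holds one entry, the list of rows, each a list of 7 numbers: the shift along the tool's x, y, z in cm, then the turn, a rotation vector about the tool's x, y, z in degrees, then the opening, from 0 (shut) to 1 (fully open). In form: [[[x, y, z, rx, ry, rz, hand], ...]]. A call has 1 to 12 rows; each row shifts and turns the commanded pose from where the row before left it, along the tool's axes as they then stand; what a row does not reach is not made up. A row lasts 1/12 s, in which the tool goes at most 41.7 mm and 7.16 degrees, less where a joint would pass 70% of its speed; a pose out of reach is approached as far as the arm can. A call with a gripper value outside its range is refused whole. The fingers move at their own pace and stop on an object; the grip force is fixed at half the most. Time passes only in rows, so rows that do not move let the fingers close. It gives the time, the measured TCP pose, the force and the opening at its end, in the units of the state.
- ctrl.get_obs(): the state, without advancing time (a new reading comes with each control period).
- snapshot(name): name is "side" or "top" or "wrist"; returns a dict with "image" (420x560x3 uint8, red, green, blue), "camera_matrix" (3x3 intrinsics, pixels), "eye" and "orientation" of the camera in the world; the wrist camera has in their place "mount" (4x4, takes a point from camera to tool coordinates, whose origin is the TCP and whose axes are the tool frame's). Camera axes: x right, y down, z forward; pixel columns grow to the right and rows downward; lengths in m; the calibration is good to about 2 mm. A picture is of the moment at which its call begins: read the wrist's pose just before it. There is no depth.
- ctrl.close_job(): hands the job in, once; it reports no verdict.
Trained networks look in a picture, given as the dict that the camera call returned (one of the last four; its "shot" number tells which), for a name from the list of things; names that differ only in an ending like _2 or _b are one class to them, and where a whole thing is asked for, a point or a joint stands for the part that bears it (a point fixed in the world has none). Each returns a list of dicts, best first, with "confidence" (0 to 1); they miss things now and then, are a little off and sometimes report something else, mostly with a low value. They report only what shows in the picture. A call takes as long as a camera call.
- silhouettes(picture, thing): "mask" (420x560 bool, what is visible of it) and "bbox" ([left, top, width, height] in pixels, round what is visible of it).
The state is a dict: "clock": time; "joint_pos": joint angles; "qvel": joint speeds; "tau": joint torques, N m; "tool_pos": TCP position; "orientation": TCP orientation; "force": force on the tool from outside, world axes, zero at the start; "moment": the same for the moment, N m; "opening": finger opening in m.
Only numpy, scipy, OpenCV 4.12 (cv2) and the standard library are available. Lean on these libraries where they do the work, as an engineer would, in place of code of your own. Each camera call takes 0.05 s, during which the arm holds its last target.

## Task

Take the tapered drift with the orange handle from the red rack and push it fully home, square to the slope, through the hole in the blue sliding plate and the bore in the bed beneath, so that the plate is pulled into line and the drift's collar sits flat on it. Leave the drift standing there and then throw the red-knobbed clamp lever all the way over, away from the robot. Do not push the plate with the hand, do not throw the lever before the drift is home, and leave the other tools and things where they stand.

Things in the scene. Friction and masses are not known exactly. Their poses are not given: they have to be found in the camera images.
- drift: the tapered drift, upright in a rack pocket. Origin: centre of the underside of its collar; z runs up its axis to the handle. Above the origin: steel collar 42 mm across and 8 mm thick, then a round orange handle 30 mm across from z = 8 to 68 mm. Below: straight shank 27 mm across down to z = -30 mm, then an even taper to a blunt 8 mm tip at z = -80 mm. Mass about 0.4 kg.
- rack: red tool rack, fixed: top plate 90 x 250 mm with its upper face 95 mm above the table, on two end walls, with three 31 mm through pockets in a row along its y axis at y = -80, 0, +80 mm (x = 0). The tools rest on their collars on its upper face, in any order. Origin: underside centre.
- fixture: the angle-plate fixture, fixed to the table, turned by any yaw up to 15 degrees. Origin: at table height directly below the mouth of the bore. Its x axis points level and away from the robot, up the slope; y is level, to the left along the plate's slide. Base plate from x = -80 to 90, y = -80 to 155 mm. The clamp lever stands on a pedestal at y = 122 mm.
- bore (a point): point on the axis of the bed's fixed bore, level with the sliding plate's upper face, 112 mm above the table: where the drift's origin belongs. z: out along the bore, leaning 25 degrees from vertical towards the robot; y: level, along the plate's slide; x: up the slope. The 30 mm bore runs through the 24 mm bed (z = -34 to -10 mm), open below. Strips at x = +-59 mm stand 5 mm above the plate.
- plate: the blue sliding plate, 104 x 110 mm and 10 mm thick, lying on the sloped bed; it slides only along the bore's y axis, stiffly: about 9 N moves it and it stays where left. Origin: centre of its underside.
- plate_hole (a point): centre of the 30 mm through hole at the plate's upper face, axes as bore. At the start it stands 7 to 11 mm to the +y side of the bore; in line when its y relative to bore is 0. Driving the drift in square along the bore axis cams the plate over; it takes about 12 to 22 N.
- clamp (a joint): angle of the clamp lever: 0 (to 0.15 at the start) leaning 0.55 rad from vertical towards the robot, 1.1 rad fully over to the other side (fixture +x). It stays where left; about 1 N at the knob moves it. It turns about an axis parallel to fixture y at fixture (x, y, z) = (-20, 122, 84) mm.
- clamp_tip (a point): centre of the lever's red 26 mm ball knob, 90 mm from the pivot, at about 160 mm height; the arm below it is a 10 mm steel rod. Its housing rises to 97 mm above the table around the pivot (70 x 50 mm, with a boss up to that height).
- gauge_pin: blue-handled straight gauge pin standing in another pocket of the rack; same handle and collar, but a blunt 27 mm cylinder below, which cannot enter offset holes. Origin: middle of the underside of the collar. Leave it.
- tool_holder: all-steel tool holder (48 mm flange, 34 mm nose, 50 mm high above the rack) standing in another pocket of the rack. Origin: middle of the flange's underside. Leave it.
- billet: bright aluminium block 60 x 100 x 40 mm lying on the table. Origin: underside centre.
- spray_can: upright spray can, blue label, 60 mm across, 170 mm high. Origin: underside centre.
- turned_ring: turned aluminium ring 110 mm outside, 76 mm inside, 30 mm high, flat on the table. Origin: underside centre.
- spanner: open-ended spanner 180 mm long lying on the table. Origin: underside, about its middle; long axis x.
- soft_jaw: dark steel block 50 x 90 x 35 mm lying on the table. Origin: underside centre.

How it is judged:
By the outcome, as a careful person would: the job done as asked, in the order asked, and still so for the second after the job is handed in, with the robot touching nothing.
It also fails if it takes over 51 s, if anything falls off the work surface, if the arm or the gripper's body presses on something with over 40 N, if the wrist force passes 120 N, or if a joint passes its speed limit or range.

## Working session

There is one attempt and no reset: what is moved stays moved. The work goes in short steps, Python scripts to look and compute and a shell command to move; the robot and the scene stay as the last step left them, time stands still between calls to the robot, and variables do not carry over. Pictures are saved under pics/ and viewed, and the job is handed in when it is done.

```bash
ls; mkdir -p pics
python3 - <<'E'
from plant import ctrl, snapshot, silhouettes
import cv2
print(ctrl.get_obs(), ctrl.tcp_to_grasp)
for n in ["side","top","wrist"]:
    s=snapshot(n); cv2.imwrite(f"pics/{n}0.png",s["image"][:,:,::-1])
    print(n,{k:v for k,v in s.items() if k!="image"})
E
```

```text
pics
{'clock': 0.0, 'joint_pos': array([ 8.80706718e+01,  2.05920162e+01,  6.30863144e-01, -2.19201102e-02,
       -7.01352793e+01, -1.65067054e+01]), 'qvel': array([-0.03331663,  0.08495255, -0.03372076,  0.08787289,  0.01481405,
        0.0178697 ]), 'tau': array([-9.23747939e-04, -5.82714558e+01,  2.93051273e+01,  6.99724853e+00,
        6.86983185e-03, -1.68769852e-04]), 'tool_pos': array([0.21332684, 0.63985776, 0.22558836]), 'orientation': array([-8.99016867e+01,  7.64534453e-03,  1.61556507e+02]), 'force': array([-0.00023673, -0.0083329 ,  0.20772122]), 'moment': array([-0.02936876, -0.09054056,  0.01567133]), 'opening': 0.08787029657849493} 0.0188
side {'camera_matrix': array([[484.36502031,   0.        , 279.84448801],
       [  0.        , 484.36502031, 212.79589672],
       [  0.        ,   0.        ,   1.        ]]), 'eye': array([ 0.50347667, -0.99368309,  0.99841651]), 'orientation': array([-131.28524454,    0.52561216,   -6.09572296]), 'shot': 1}
top {'camera_matrix': array([[411.11417751,   0.        , 279.58267111],
       [  0.        , 411.11417751, 207.514672  ],
       [  0.        ,   0.        ,   1.        ]]), 'eye': array([ 0.52950526, -0.02719446,  1.17592429]), 'orientation': array([-175.19054097,    0.87116291,  -90.67902184]), 'shot': 2}
wrist {'camera_matrix': array([[302.17848095,   0.        , 282.04269403],
       [  0.        , 302.17848095, 212.21779987],
       [  0.        ,   0.        ,   1.        ]]), 'mount': array([[-2.03975460e-04,  9.53822718e-01,  3.00370073e-01,
        -8.25790881e-02],
       [ 5.60809073e-04, -3.00369923e-01,  9.53822622e-01,
        -1.57722821e-01],
       [ 9.99999822e-01,  3.63006671e-04, -4.73644341e-04,
        -1.29220032e-03],
       [ 0.00000000e+00,  0.00000000e+00,  0.00000000e+00,
         1.00000000e+00]]), 'shot': 3}
```

View pics/side0.png

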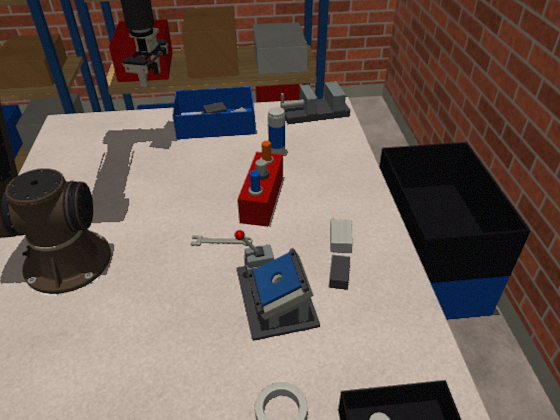

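View pics/top0.png

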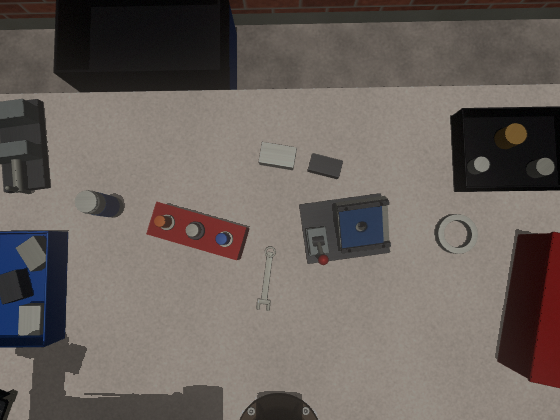

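View pics/wrist0.png

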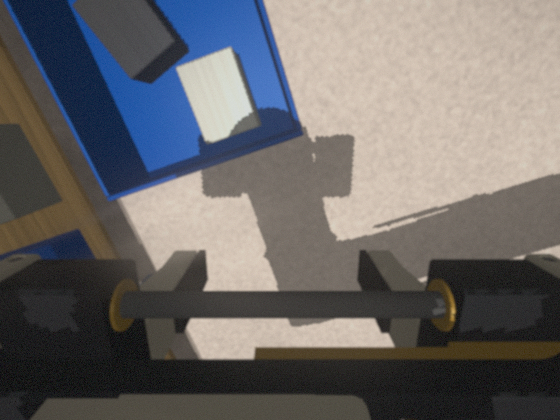

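```bash
cat > h.py <<'E'
import numpy as np, cv2
from scipy.spatial.transform import Rotation as R
from scipy.optimize import least_squares
from plant import ctrl, snapshot, silhouettes
def E(o): return R.from_euler('xyz',o,degrees=True).as_matrix()
def cam(s,obs=None):
    if 'eye' in s: return s['camera_matrix'],E(s['orientation']),np.array(s['eye'])
    Rt=E(obs['orientation']); M=s['mount']
    return s['camera_matrix'],Rt@M[:3,:3],Rt@M[:3,3]+obs['tool_pos']
def proj(c,P):
    K,Rc,e=c; p=(np.atleast_2d(P)-e)@Rc@K.T
    return p[:,:2]/p[:,2:]
def ray(c,uv):
    K,Rc,e=c; d=Rc@np.linalg.solve(K,[uv[0],uv[1],1.]); return e,d/np.linalg.norm(d)
def onz(c,uv,z):
    e,d=ray(c,uv); return e+d*(z-e[2])/d[2]
def tri(cs,uvs):
    f=lambda P: np.concatenate([(proj(c,P)[0]-u) for c,u in zip(cs,uvs)])
    r=least_squares(f,[.5,.1,.1]); return r.x, r.fun
def shot(n,name):
    o=ctrl.get_obs(); s=snapshot(n); cv2.imwrite(f'pics/{name}.png',s['image'][:,:,::-1]); return s,cam(s,o),o
E
python3 - <<'E'
from h import *
S,cs,_=shot('side','s1'); T,ct,_=shot('top','t1')
for t in ['drift','gauge_pin','tool_holder','rack','fixture','plate','clamp','clamp_tip','spray_can','billet','soft_jaw','spanner','turned_ring']:
    r=[]
    for im,c in ((S,cs),(T,ct)):
        d=silhouettes(im,t)
        if d:
            m=d[0]['mask']; ys,xs=np.nonzero(m); r.append((xs.mean(),ys.mean())); print(t,round(d[0]['confidence'],2),d[0]['bbox'],np.round(r[-1],1),len(d))
    if len(r)==2:
        p,f=tri([cs,ct],r); print('   ',p.round(4),f.round(1))
E
```

```text
drift 0.65 [262.5, 141.8, 10.4, 21.3] [266.2 151.5] 1
drift 0.63 [315.7, 247.1, 16.5, 19.8] [321.7 256. ] 2
    [ 0.528  -0.0957  0.3909] [-15.8   0.9   0.2 -13.5]
gauge_pin 0.72 [249.3, 169.3, 10.9, 26.8] [254.6 182.9] 2
gauge_pin 0.71 [213.9, 231.3, 17.0, 17.4] [224.2 238.7] 3
    [0.5405 0.1293 0.1313] [-0.3  0.   0.  -0.2]
tool_holder 0.65 [252.4, 159.6, 16.8, 18.8] [261.5 168.2] 1
tool_holder 0.75 [185.5, 220.4, 21.3, 17.6] [194.8 229.9] 1
    [0.565  0.2052 0.1272] [-0.7  0.1  0.  -0.6]
rack 0.59 [238.8, 150.2, 42.2, 74.0] [260.  193.7] 3
rack 0.92 [146.9, 199.3, 102.6, 62.1] [199.1 231.2] 1
    [0.5616 0.217  0.0183] [ 0.6 -0.  -0.   0.5]
fixture 0.62 [234.1, 228.0, 85.5, 109.7] [274.3 291.4] 1
fixture 0.6 [296.3, 190.6, 95.0, 74.7] [345.3 227.8] 1
    [ 0.5664 -0.1935  0.0254] [ 0.3 -0.  -0.   0.3]
plate 0.98 [247.3, 253.6, 54.5, 49.0] [276.3 278.5] 2
plate 0.62 [337.6, 204.3, 46.1, 43.1] [360.5 226.8] 1
    [ 0.568  -0.2212  0.1065] [-0.4  0.   0.  -0.5]
clamp 0.49 [238.6, 232.6, 20.7, 16.8] [244.2 239.6] 1
clamp 0.71 [318.0, 242.6, 11.6, 22.8] [321.7 255.6] 1
    [ 0.497  -
[... 329 characters left out ...]
37  0.4684 0.0996] [-0.4  0.   0.  -0.3]
billet 0.78 [328.5, 218.5, 25.4, 35.2] [340.5 235.9] 1
billet 0.73 [256.8, 141.8, 37.4, 27.5] [276.9 155.6] 1
    [ 0.7765 -0.0049  0.0189] [-0.2  0.   0.  -0.2]
soft_jaw 0.65 [330.2, 256.4, 21.0, 32.4] [338.6 271.6] 1
soft_jaw 0.85 [307.3, 153.9, 35.3, 23.4] [324.7 165.6] 3
    [ 0.7447 -0.1404  0.0191] [ 0.1 -0.  -0.   0.1]
spanner 0.56 [191.9, 237.3, 58.6, 7.3] [218.9 240.1] 1
spanner 0.68 [258.7, 242.0, 14.0, 67.7] [266.2 278.7] 1
    [0.4263 0.0293 0.008 ] [ 0.5 -0.  -0.   0.5]
turned_ring 0.67 [251.3, 384.3, 56.7, 33.4] [280.4 399. ] 1
turned_ring 0.67 [434.0, 215.2, 46.2, 40.3] [455.7 233.4] 1
    [ 0.5488 -0.493   0.0404] [-0.3  0.   0.  -0.3]
```

```bash
python3 -m pendant '[[[-3.6,-0.3,1.7,0,0,0,1],[-3.6,-0.3,1.7,0,0,0,1],[-3.6,-0.3,1.7,0,0,0,1],[-3.6,-0.3,1.7,0,0,0,1],[-3.6,-0.3,1.7,0,0,0,1],[-3.6,-0.3,1.7,0,0,0,1],[-3.6,-0.3,1.7,0,0,0,1],[-3.6,-0.3,1.7,0,0,0,1],[-3.6,-0.3,1.7,0,0,0,1],[-3.6,-0.3,1.7,0,0,0,1],[-3.6,-0.3,1.7,0,0,0,1],[-3.6,-0.3,1.7,0,0,0,1]]]'; python3 -m pendant '[[[0,0,0,0,0,0,1],[0,0,0,0,0,0,1]]]'
python3 - <<'E'
from h import *
s,c,o=shot('wrist','w1')
for t in ['drift','tool_holder','gauge_pin']:
    for d in silhouettes(s,t): 
        ys,xs=np.nonzero(d['mask']);print(t,d['confidence'],d['bbox'],xs.mean(),ys.mean())
np.save('w1o.npy',o,allow_pickle=True)
print(o['tool_pos'],o['orientation'],o['joint_pos'])
E
```

```text
clock: 2.55
tool_pos: [0.56, 0.3086, 0.263]
orientation: [-90.0, 0.0, 161.6]
force: [0.4, 0.4, -0.1]
opening: 0.0877
clock: 2.72
tool_pos: [0.5602, 0.3083, 0.2624]
orientation: [-90.0, -0.0, 161.3]
force: [-0.1, -0.3, -1.4]
opening: 0.0878
drift 0.66 [274.6, 144.8, 40.9, 46.2] 294.30629370629373 167.32447552447553
drift 0.22 [484.3, 138.9, 25.6, 119.7] 497.32728372655777 203.1978221415608
tool_holder 0.79 [349.3, 139.2, 52.4, 45.8] 373.29637096774195 163.35836693548387
gauge_pin 0.67 [424.6, 141.8, 71.7, 43.7] 460.631812676625 163.067016552281
[0.56020891 0.30828965 0.26240568] [-8.99897766e+01 -5.05096269e-04  1.61348792e+02] [ 4.62816656e+01  1.61109403e+01 -9.91913419e-01  4.05294139e-03
 -7.29066207e+01  2.50659353e+01]
```

View pics/w1.png

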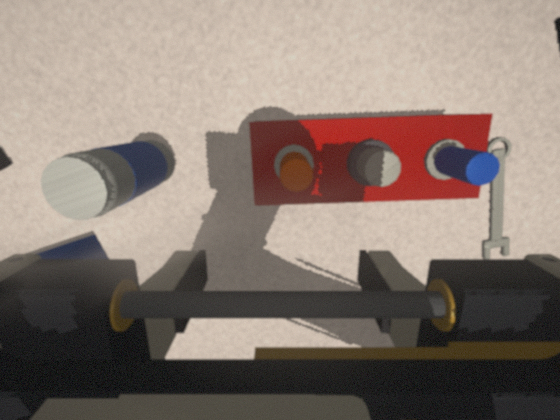

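Run:
```python
from h import *
o=np.load('w1o.npy',allow_pickle=True).item()
im=cv2.imread('pics/w1.png')
s=snapshot('wrist'); c=cam(s,ctrl.get_obs())
P=[onz(c,u,.095) for u in [(252,122),(491,114),(479,197),(255,205)]]
for p in P: print(p.round(4))
for i in range(4): print(np.linalg.norm(P[i]-P[(i+1)%4]).round(4))
m=np.mean(P,0);d=(P[0]-P[1]+P[3]-P[2])[:2];d/=np.linalg.norm(d);print('ctr',m,'yaw',np.degrees(np.arctan2(-d[0],d[1])))
print('drift by rack',m[:2]+.08*d)
print('handle top',onz(c,(296,173),.163),'collar',onz(c,(294,163),.103))
# triangulate with top/side
S,cs,_=shot('side','s2'); T,ct,_=shot('top','t2')
cv2.imwrite('pics/w1z.png',cv2.resize(im[100:220,230:510],None,fx=2.8,fy=2.8,interpolation=2))
tt=cv2.imread('pics/t1.png');ss=cv2.imread('pics/s1.png')
cv2.imwrite('pics/tz.png',np.vstack([cv2.resize(tt[195:265,140:260],(600,350),interpolation=2),cv2.resize(ss[135:175,240:300],(360,240),interpolation=2).repeat(1,0) if 0 else cv2.copyMakeBorder(cv2.resize(ss[135:175,240:300],(360,240),interpolation=2),0,0,0,240,0)]))
```

```text
[0.642  0.3175 0.095 ]
[0.5724 0.0826 0.095 ]
[0.4877 0.1056 0.095 ]
[0.5572 0.3449 0.095 ]
0.245
0.0878
0.2492
0.0891
ctr [0.56482181 0.21264177 0.095     ] yaw -16.345722591908274
drift by rack [0.58733642 0.28940825]
handle top [0.58964735 0.28955047 0.163     ] collar [0.58936425 0.28910277 0.103     ]
```

View pics/w1z.png

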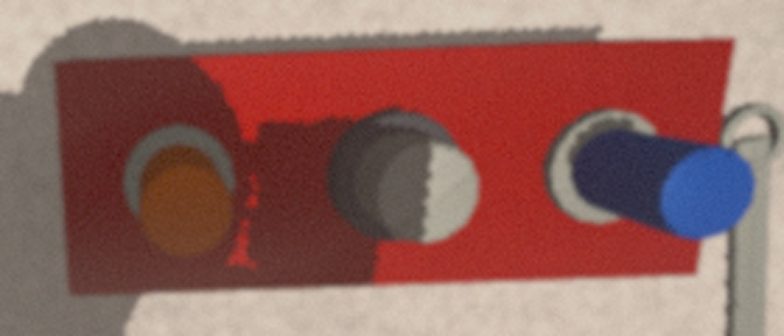

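View pics/tz.png

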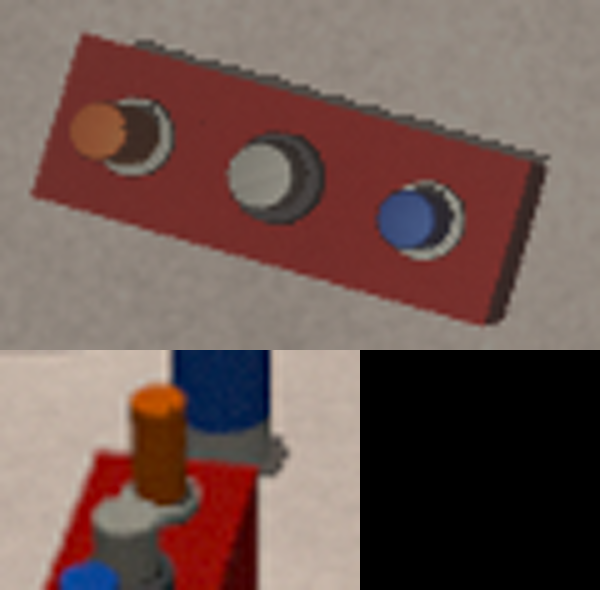

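Run:
```python
from h import *
o=ctrl.get_obs(); w=snapshot('wrist'); c=cam(w,o); cs=cam(snapshot('side'));ct=cam(snapshot('top'))
print('top of handle',tri([c,ct,cs],[(296.4,174.5),(159.4,221.2),(266.5,143.3)]))
print('top of handle wt',tri([c,ct],[(296.4,174.5),(159.4,221.2)]))
print('collar top',tri([c,ct],[(294.6,163.6),(166.8,222.4)]))
p=np.array([.589,.289,0]);d=p-o['tool_pos'];print(E(o['orientation']).T@d, o['tool_pos'])
```

```text
top of handle (array([0.58745913, 0.28945437, 0.1583641 ]), array([ 0.29811305, -0.05664477, -1.07922142, -0.94749624, -1.00792416,
        0.62076038]))
top of handle wt (array([0.58559913, 0.28984336, 0.14829937]), array([ 0.00102295, -0.00266194, -0.00493929,  0.00602126]))
collar top (array([0.58598471, 0.28892298, 0.08595672]), array([-0.02443969,  0.07698646,  0.11316261, -0.15764709]))
[-0.03630969  0.26267044  0.01136996] [0.55808513 0.31116883 0.26267136]
```

Run:
```python
from h import *
for i in range(4): print(ctrl.get_obs()['tool_pos'].round(4))
s,c,o=shot('wrist','w2'); print(o['tool_pos'],o['orientation'],o['clock'])
im=s['image'][:,:,::-1]
cv2.imwrite('pics/w2z.png',cv2.resize(im[100:220,230:510],None,fx=2.8,fy=2.8,interpolation=2))
```

```text
[0.5584 0.3108 0.2627]
[0.5584 0.3108 0.2627]
[0.5584 0.3108 0.2627]
[0.5584 0.3108 0.2627]
[0.55835363 0.31078826 0.26266309] [-9.00076582e+01  2.91786907e-03  1.61625693e+02] 3.2167
```

View pics/w2z.png

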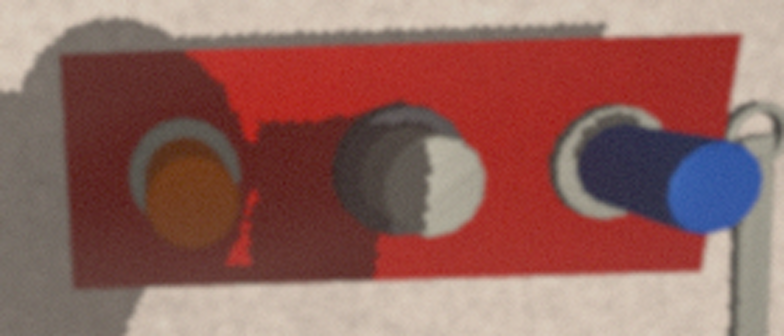

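Run:
```python
from h import *
o=ctrl.get_obs(); w=snapshot('wrist'); c=cam(w,o); cs=cam(snapshot('side'));ct=cam(snapshot('top'))
z=lambda a,b:(a/2.8+230,b/2.8+100)
P=[onz(c,u,.095) for u in [z(62,57),z(741,36),z(702,270),z(73,288)]]
m=np.mean(P,0);d=(P[0]-P[1]+P[3]-P[2])[:2];d/=np.linalg.norm(d);print('ctr',m,'yaw',np.degrees(np.arctan2(-d[0],d[1])), m[:2]+.08*d)
print([np.linalg.norm(P[i]-P[(i+1)%4]).round(4) for i in range(4)])
print('top of handle wt',tri([c,ct],[z(193,203),(159.4,221.2)]), onz(c,z(193,203),.163))
print('side+top',tri([cs,ct],[(266.5,143.3),(159.4,221.2)]))
p=np.array([.587,.287,.22]);d=p-o['tool_pos'];print(E(o['orientation']).T@d, o['tool_pos'])
```

```text
ctr [0.5660952  0.21007155 0.095     ] yaw -16.673281003531088 [0.58904831 0.28670806]
[np.float64(0.2483), np.float64(0.0882), np.float64(0.2497), np.float64(0.0883)]
top of handle wt (array([0.58753178, 0.28676498, 0.15267713]), array([-0.13875241,  0.37610178,  0.69350511, -0.86973254])) [0.58972094 0.2865176  0.163     ]
side+top (array([0.58696648, 0.28525275, 0.16306919]), array([-1.09528818,  0.09682131,  0.01983747, -0.87086162]))
[-0.03451019  0.04265819  0.013446  ] [0.5584879  0.31064122 0.26265704]
```

```bash
python3 -m pendant '[[[-3.6,0,1.3,0,0,0,0.6],[0,0,0,0,0,0,0.6],[0,1.5,0,0,0,0,0.6],[0,1.5,0,0,0,0,0.6],[0,0,0,0,0,0,0.6],[0,0,0,0,0,0,0.6],[0,0,0,0,0,0,0.6]]]'
python3 - <<'E'
from h import *
s,c,o=shot('wrist','w3'); print(o['tool_pos'],o['orientation'],o['clock'],o['opening'])
print(proj(c,[[.5885,.2865,.163],[.5885,.2865,.103]]), proj(c,o['tool_pos']))
im=s['image'][:,:,::-1]
cv2.imwrite('pics/w3z.png',cv2.resize(im[80:400,130:430],None,fx=1.8,fy=1.8,interpolation=2))
E
```

```text
clock: 4.0
tool_pos: [0.5892, 0.2866, 0.2334]
orientation: [-90.0, 0.0, 161.6]
force: [-0.9, -0.6, 0.3]
opening: 0.0535
[0.58924635 0.28655991 0.23340288] [-9.00186949e+01  4.55211887e-02  1.61571830e+02] 4.0 0.05348106003825488
[[284.18242628 225.86357014]
 [283.82758251 205.14278954]] [[284.39279301 266.34896748]]
```

View pics/w3.png

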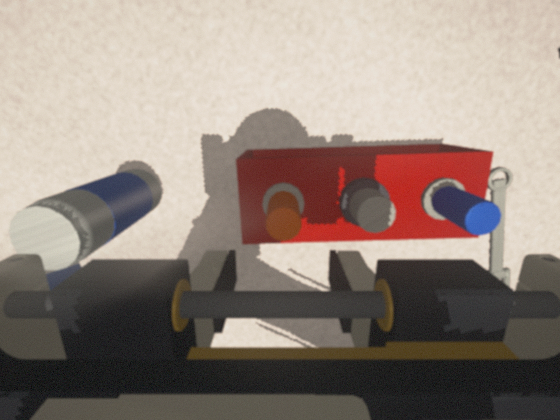

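```bash
python3 -m pendant '[[[-0.1,1.9,0,0,0,0,0.54],[0,1.9,0,0,0,0,0.54],[0,1.9,0,0,0,0,0.54],[0,1.9,0,0,0,0,0.54],[0,1.9,0,0,0,0,0.54],[0,1.2,0,0,0,0,0.54],[0,0.6,0,0,0,0,0.54],[0,0,0,0,0,0,0.54],[0,0,0,0,0,0,0.54]]]'
python3 -m pendant '[[[0,0,0,0,0,0,0.2],[0,0,0,0,0,0,0.2],[0,0,0,0,0,0,0.1],[0,0,0,0,0,0,0],[0,0,0,0,0,0,0],[0,0,0,0,0,0,0]]]'
```

```text
clock: 4.8
tool_pos: [0.5903, 0.2865, 0.1204]
orientation: [-90.0, 0.0, 161.6]
force: [0.8, 0.0, 0.4]
opening: 0.0473
clock: 5.3
tool_pos: [0.59, 0.2861, 0.1204]
orientation: [-90.0, 0.0, 161.6]
force: [-1.6, -1.1, 6.5]
opening: 0.0292
```

```bash
python3 -m pendant '[[[0,-1,0,0,0,0,0],[0,-1.5,0,0,0,0,0],[0,-2,0,0,0,0,0],[0,-2.5,0,0,0,0,0],[0,-2.5,0,0,0,0,0],[0,-2.5,0,0,0,0,0],[0,-2.5,0,0,0,0,0],[0,-2.5,0,0,0,0,0],[0,0,0,0,0,0,0],[0,0,0,0,0,0,0],[0,0,0,0,0,0,0]]]'
python3 - <<'E'
from h import *
s,c,o=shot('wrist','w4'); print(o['tool_pos'],o['orientation'],o['clock'],o['opening'],o['force'])
print(proj(c,o['tool_pos']+np.array([[0,0,-.0254],[0,0,-.1054]])))
T,ct,_=shot('top','t4');S,cs,_=shot('side','s4')
a=cv2.resize(T['image'][180:280,290:400,::-1],(440,400),interpolation=2)
b=cv2.resize(S['image'][225:335,230:325,::-1],(345,400),interpolation=2)
cv2.imwrite('pics/f4.png',np.hstack([a,b]))
E
```

```text
clock: 6.22
tool_pos: [0.5889, 0.286, 0.288]
orientation: [-89.9, -0.1, 161.5]
force: [-0.4, 0.1, -5.5]
opening: 0.0296
[0.58886846 0.28596135 0.28803033] [-8.99278065e+01 -1.19619178e-01  1.61549195e+02] 6.2167 0.029573097379542775 [-0.43732327  0.10874171 -5.48135239]
[[284.08174273 248.14070429]
 [283.45648113 211.69439267]]
```

View pics/w4.png

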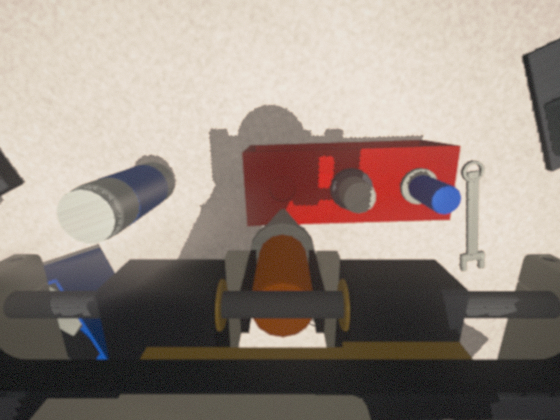

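View pics/f4.png

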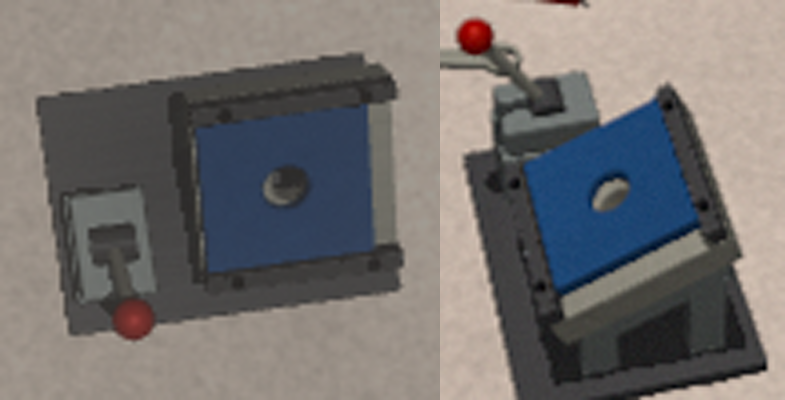

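Run:
```python
from h import *
ct=cam(snapshot('top'))
z=lambda a,b:(a/4+290,b/4+180)
F=np.array([[90,155],[90,-80],[-80,155],[-80,-80]])/1000
for h in (0.008,.012,.016):
    Q=np.array([onz(ct,u,h)[:2] for u in [z(38,98),z(362,53),z(70,335),z(402,288)]])
    f=lambda p:((F@np.array([[np.cos(p[2]),np.sin(p[2])],[-np.sin(p[2]),np.cos(p[2])]])+p[:2])-Q).ravel()
    r=least_squares(f,[.56,-.22,0]); print(h,r.x,np.degrees(r.x[2]),(r.fun*1000).round(1))
print('hole',onz(ct,z(286,185),.112))
```

```text
0.008 [ 0.56657569 -0.23149701  0.12673464] 7.261360126673676 [ 0.4  1.1  1.  -0.9 -0.4 -0.5 -0.9  0.3]
0.012 [ 0.56644797 -0.23092687  0.12673458] 7.261356398540978 [ 0.6  1.6  1.3 -1.2 -0.8 -0.2 -1.2 -0.2]
0.016 [ 0.56632026 -0.23035672  0.12673466] 7.261361046582792 [ 0.9  2.   1.6 -1.6 -1.1  0.2 -1.4 -0.6]
hole [ 0.56794596 -0.22282544  0.112     ]
```

```bash
cat >> h.py <<'E'
def fix(x=.5665,y=-.231,yaw=7.3):
    a=np.radians(yaw); fx=np.array([np.cos(a),np.sin(a),0]); fy=np.array([-np.sin(a),np.cos(a),0]); t=np.radians(25)
    bz=-np.sin(t)*fx+np.array([0,0,np.cos(t)]); bx=np.cross(fy,bz)
    return np.array([x,y,.112]),np.c_[bx,fy,bz]
def goal(B,Rb): return np.c_[-Rb[:,0],-Rb[:,2],-Rb[:,1]]
def step(o,P,Rt):
    Rc=E(o['orientation']); return Rc.T@(P-o['tool_pos'])*100, R.from_matrix(Rc.T@Rt).as_rotvec(degrees=True)
E
python3 - <<'E'
from h import *
B,Rb=fix(); Rt=goal(B,Rb); print(np.linalg.det(Rt))
o=ctrl.get_obs()
for k in (.13,.2,.23):
  P=B+k*Rb[:,2]; print(k,P,*[v.round(2) for v in step(o,P,Rt)])
E
```

```text
1.0
0.13 [ 0.51200495 -0.23798098  0.22982001] [-9.25  5.91 52.12] [ -5.72 -25.31  24.7 ]
0.2 [ 0.48266146 -0.24173996  0.29326156] [-6.58 -0.43 53.42] [ -5.72 -25.31  24.7 ]
0.23 [ 0.47008568 -0.24335096  0.32045079] [-5.43 -3.15 53.98] [ -5.72 -25.31  24.7 ]
```

```bash
python3 -m pendant '[[[-0.5,-1.6,2,0,0,0,0],[-0.5,-1.6,3,0,0,0,0],[-0.5,0,4,0,0,0,0],[-0.5,0,4,0,0,0,0],[-0.5,0,4,0,0,0,0],[-0.5,0,4,0,0,0,0],[-0.5,0,4,0,0,0,0],[-0.5,0,4,0,0,0,0],[-0.5,0,4,0,0,0,0],[-0.5,0,4,0,0,0,0],[-0.4,0,4,0,0,0,0],[0,0,4,0,0,0,0]]]'
python3 -m pendant '[[[0,0,4,0,0,0,0],[0,0,3,0,0,0,0],[0,0,2,0,0,0,0],[0,0,0,-0.9,-4.2,4.1,0],[0,0,0,-1,-4.2,4.1,0],[0,0,0,-1,-4.2,4.1,0],[0,0,0,-1,-4.2,4.1,0],[0,0,0,-1,-4.2,4.1,0],[0,0,0,-0.9,-4.2,4.1,0],[0,0,0,0,0,0,0],[0,0,0,0,0,0,0],[0,0,0,0,0,0,0]]]'
python3 - <<'E'
from h import *
s,c,o=shot('wrist','w5'); print(o['tool_pos'],o['orientation'],o['clock'],o['opening'],o['force'],o['joint_pos'])
B,Rb=fix(); Rt=goal(B,Rb)
print(*[v.round(2) for v in step(o,B+.16*Rb[:,2],Rt)])
print(proj(c,[B,B+Rb@[0,.008,0]]))
E
```

```text
clock: 7.42
tool_pos: [0.498, -0.1596, 0.3211]
orientation: [-90.0, -0.0, 161.6]
force: [0.7, -0.7, -4.3]
opening: 0.0294
clock: 8.42
tool_pos: [0.4699, -0.2435, 0.3214]
orientation: [-90.3, 24.9, -173.0]
force: [-0.0, 0.4, -4.1]
opening: 0.0298
[ 0.46993116 -0.24353662  0.32136998] [ -90.25546961   24.936861   -173.02254653] 8.4167 0.029839751039387595 [-0.01191449  0.39185677 -4.0704338 ] [-12.83448809  -7.95903756 -19.99834227 -10.36277403 -54.85887488
 114.11089896]
[ 0.02  7.09 -0.  ] [ 0.12 -0.29  0.06]
[[283.0381413  183.4718995 ]
 [276.91891784 183.49936273]]
```

View pics/w5.png

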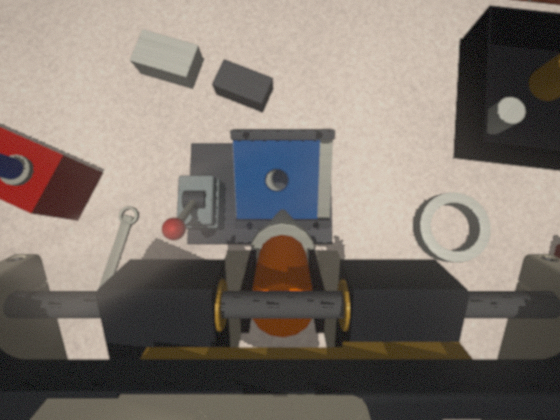

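Run:
```python
from h import *
im=cv2.imread('pics/w5.png')
cv2.imwrite('pics/w5z.png',cv2.resize(im[120:260,170:340],None,fx=4,fy=4,interpolation=2))
```

```text
(no output)
```

View pics/w5z.png

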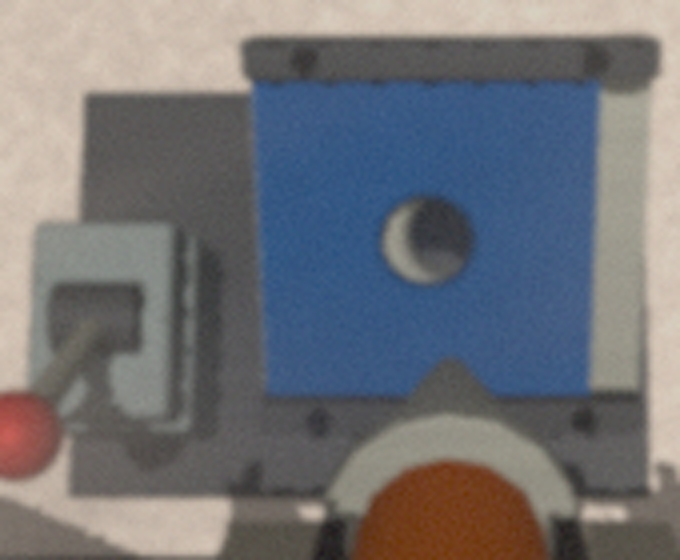

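Run:
```python
from h import *
s=snapshot('wrist');o=ctrl.get_obs();c=cam(s,o)
B,Rb=fix()
g=lambda p:np.array(p)/4+[170,120]
for n,p,u in [('hole',[0,8.2,0],(427.5,240.5)),('edge+',[52,8,0],(427,82)),('edge-',[-52,8,0],(427,397)),('edge-5',[-52,8,5],(427,397)),('tip of strip L',[66,65,5],(243,37)),('R',[66,-65,5],(658,37)),
 ('base TL',None,None)]:
    if p: print(n,proj(c,B+Rb@(np.array(p)/1000))[0].round(1),g(u))
a=np.radians(7.3);F=np.array([[np.cos(a),-np.sin(a)],[np.sin(a),np.cos(a)]])
for p,u in [((90,155),(86,93)),((-80,155),(70,496)),((-80,-80),(648,496))]:
    q=F@(np.array(p)/1000); print(p,proj(c,[B[0]+q[0],B[1]+q[1],.012])[0].round(1),g(u))
print('tip',proj(c,o['tool_pos']+E(o['orientation'])@[0,.1054,0]),g((450,358)))
```

```text
hole [277.1 184. ] [276.875 180.125]
edge+ [276.9 143.3] [276.75 140.5 ]
edge- [277.6 221.5] [276.75 219.25]
edge-5 [277.5 222.8] [276.75 219.25]
tip of strip L [230.2 132.1] [230.75 129.25]
R [336.3 131.7] [334.5  129.25]
(90, 155) [190.7 144.9] [191.5  143.25]
(-80, 155) [186.8 247.1] [187.5 244. ]
(-80, -80) [333.5 246.7] [332. 244.]
tip [[283.04838536 212.34519436]] [282.5 209.5]
```

```bash
python3 -m pendant '[[[0,2,0,0,-0.3,0,0],[0,3,0,0,0,0,0],[0,2.5,0,0,0,0,0],[0,1.5,0,0,0,0,0],[0,1,0,0,0,0,0],[0,0,0,0,0,0,0],[0,0,0,0,0,0,0],[0,0,0,0,0,0,0]]]'
python3 - <<'E'
from h import *
s,c,o=shot('wrist','w6'); print(o['tool_pos'],o['orientation'],o['clock'],o['opening'],o['force'])
B,Rb=fix(); Rt=goal(B,Rb)
print(*[v.round(2) for v in step(o,B+.13*Rb[:,2],Rt)])
print(proj(c,[B,B+Rb@[0,.008,0],o['tool_pos']+E(o['orientation'])@[0,.1054,0]]))
im=cv2.imread('pics/w6.png')
cv2.imwrite('pics/w6z.png',cv2.resize(im[120:260,190:390],None,fx=4,fy=4,interpolation=2))
T,ct,_=shot('top','t6');S,cs,_=shot('side','s6')
a=cv2.resize(T['image'][180:280,290:400,::-1],(440,400),interpolation=2)
b=cv2.resize(S['image'][225:335,230:325,::-1],(345,400),interpolation=2)
cv2.imwrite('pics/f6.png',np.hstack([a,b]))
E
```

```text
clock: 9.18
tool_pos: [0.5128, -0.2378, 0.2321]
orientation: [-90.0, 25.1, -172.5]
force: [0.9, -0.4, -4.8]
opening: 0.0297
[ 0.51278943 -0.23775095  0.23212088] [ -90.0290103    25.11735949 -172.50361007] 9.1833 0.029698230633414126 [ 0.92529316 -0.37971885 -4.79195606]
[0.17 0.17 0.01] [ 0.11  0.18 -0.12]
[[283.35083769 206.29380922]
 [275.32045637 206.26443642]
 [283.03973138 212.35020785]]
```

View pics/w6z.png

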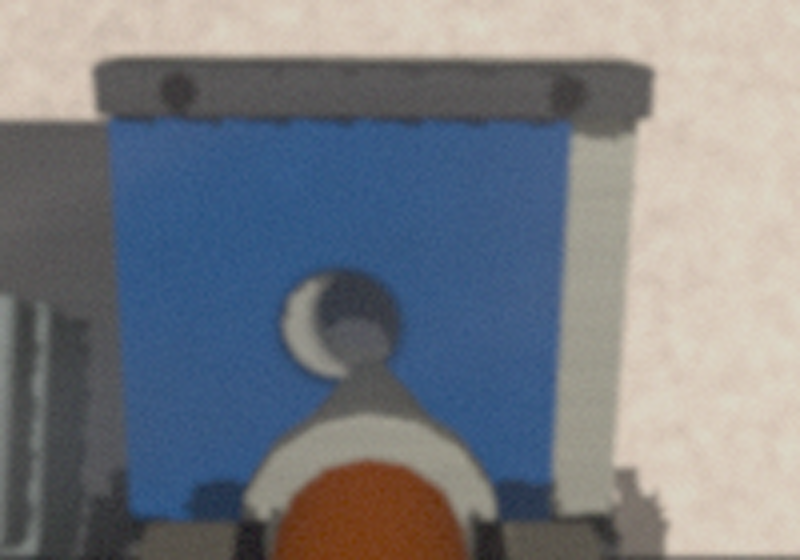

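View pics/f6.png

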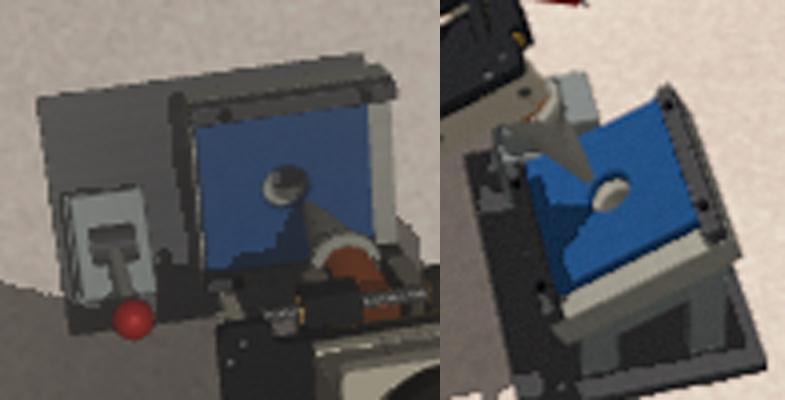

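Run:
```python
from h import *
o=ctrl.get_obs();s=snapshot('wrist');c=cam(s,o)
B,Rb=fix()
g=lambda p:np.array(p)/4+[190,120]
for n,p,u in [('hole',[0,8,0],(341,325)),('edge+',[52,8,0],(341,118)),('edge+5',[52,8,5],(341,118)),('strip L',[66,65,5],(96,62)),('R',[66,-65,5],(653,62)),('R inner',[52,-65,5],(650,118)),('plate TL',[52,63,0],(110,118)),('plate TR',[52,-47,0],(570,122)),('plate BL',[-52,63,0],(130,520))]:
    q=proj(c,B+Rb@(np.array(p)/1000))[0]; print(n,q.round(1),g(u),(g(u)-q).round(1))
Rt=E(o['orientation']);t=o['tool_pos']
for n,p in [('tip',[0,.1054,0]),('tip far edge',[-.004,.1054,0]),('collar far edge(bottom)',[-.021,.0254,0]),('collar L',[0,.0254,-.021]),('collar R',[0,.0254,.021]),('collar top far',[-.021,.0174,0])]:
    print(n,proj(c,t+Rt@p)[0].round(1))
a=cv2.imread('pics/w4.png')[190:290,230:340];b=cv2.imread('pics/w6.png')[190:290,230:340]
cv2.imwrite('pics/cmp.png',cv2.resize(np.hstack([a,b]),None,fx=3.6,fy=3.6,interpolation=2))
```

```text
hole [275.3 206.1] [275.25 201.25] [-0.  -4.9]
edge+ [275.  153.3] [275.25 149.5 ] [ 0.2 -3.8]
edge+5 [274.9 153.9] [275.25 149.5 ] [ 0.3 -4.4]
strip L [212.7 138.3] [214.  135.5] [ 1.3 -2.8]
R [354.5 138.7] [353.25 135.5 ] [-1.3 -3.2]
R inner [353.4 154.2] [352.5 149.5] [-0.9 -4.7]
plate TL [216.9 153.2] [217.5 149.5] [ 0.6 -3.7]
plate TR [333.2 153.5] [332.5 150.5] [-0.7 -3. ]
plate BL [223.  253.6] [222.5 250. ] [-0.5 -3.6]
tip [283.  212.3]
tip far edge [283.  208.1]
collar far edge(bottom) [283.4 218.6]
collar L [251.5 248.9]
collar R [315.2 248.9]
collar top far [283.4 222.8]
```

View pics/cmp.png

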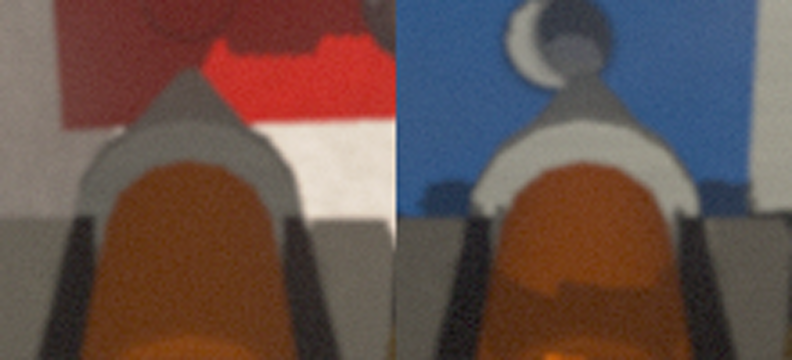

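Run:
```python
from h import *
t=cv2.imread('pics/t6.png')[205:265,330:390];s=cv2.imread('pics/s6.png')[235:295,235:305]
cv2.imwrite('pics/z6.png',np.hstack([cv2.resize(t,None,fx=6,fy=6,interpolation=2),cv2.resize(s,None,fx=6,fy=6,interpolation=2)]))
ct=cam(snapshot('top'));cs=cam(snapshot('side'));o=ctrl.get_obs();Rt=E(o['orientation']);B,Rb=fix()
for n,c,off in(('t',ct,(330,205)),('s',cs,(235,235))):
  for m,P in [('tip',o['tool_pos']+Rt@[0,.1054,0]),('collar',o['tool_pos']+Rt@[0,.0254,0]),('hole',B+Rb@[0,.008,0]),('bore',B)]:
    q=(proj(c,P)[0]-off)*6; print(n,m,q.round(0)+(np.array([360,0]) if n=='s' else 0))
```

```text
t tip [222. 152.]
t collar [273. 233.]
t hole [190. 133.]
t bore [208. 131.]
s tip [578. 234.]
s collar [485. 122.]
s hole [599. 256.]
s bore [604. 271.]
```

View pics/z6.png

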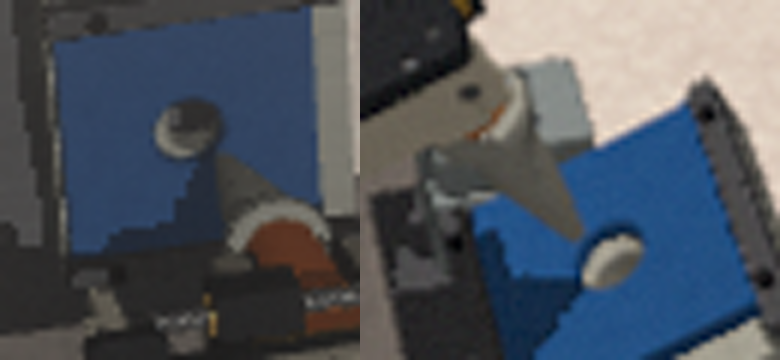

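```bash
python3 -m pendant '[[[-0.45,0.7,0,0,0,0,0],[0,0.7,0,0,0,0,0],[0,0,0,0,0,0,0],[0,0,0,0,0,0,0],[0,0,0,0,0,0,0]]]'
python3 - <<'E'
from h import *
s,c,o=shot('wrist','w7'); print(o['tool_pos'],o['orientation'],o['clock'],o['opening'],o['force'])
B,Rb=fix(); Rt=goal(B,Rb)
print(*[v.round(2) for v in step(o,B+.1054*Rb[:,2],Rt)])
t=shot('top','t7')[0]['image'][205:265,330:390,::-1];s2=shot('side','s7')[0]['image'][235:295,235:305,::-1]
cv2.imwrite('pics/z7.png',np.hstack([cv2.resize(t,None,fx=6,fy=6,interpolation=2),cv2.resize(s2,None,fx=6,fy=6,interpolation=2)]))
im=cv2.imread('pics/w7.png')
cv2.imwrite('pics/w7z.png',cv2.resize(im[130:270,210:360],None,fx=4,fy=4,interpolation=2))
print(proj(c,[B+Rb@[.052,.008,0],B+Rb@[0,.008,0],B+Rb@[-.015,.008,0]]))
E
```

```text
clock: 9.9
tool_pos: [0.5221, -0.2362, 0.2198]
orientation: [-90.1, 25.0, -172.5]
force: [0.1, -0.4, -5.6]
opening: 0.0294
[ 0.52207629 -0.23623289  0.21975945] [ -90.09349791   25.01908877 -172.54336189] 9.9 0.029356738256094052 [ 0.11297556 -0.39342332 -5.55900298]
[0.5  1.12 0.05] [ 0.16  0.14 -0.02]
[[275.16176705 158.81388036]
 [275.40068464 213.85251268]
 [275.46486162 228.63674478]]
```

View pics/z7.png

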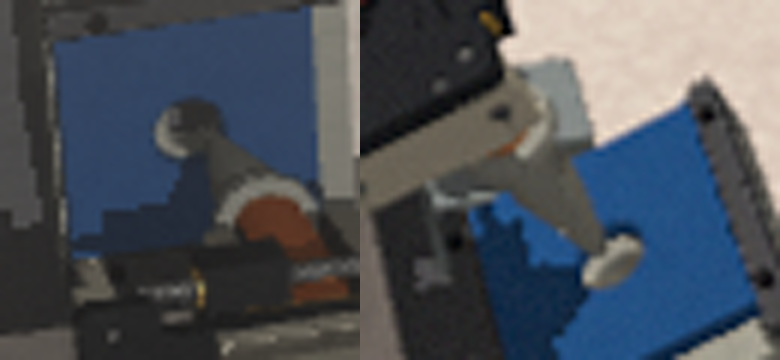

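View pics/w7z.png

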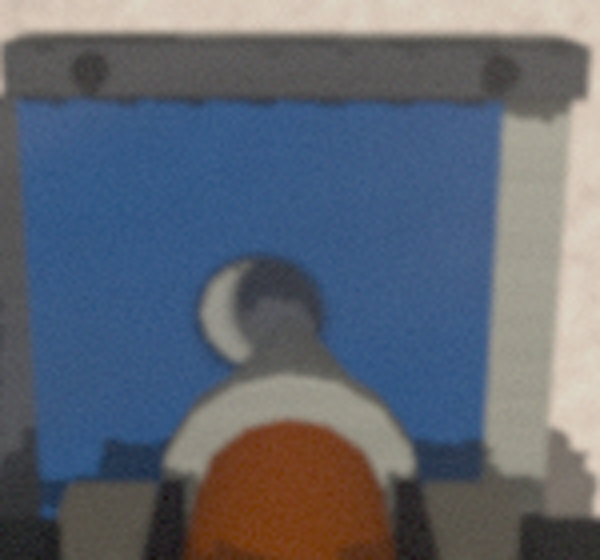

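Run:
```python
from h import *
ct=cam(snapshot('top'));cs=cam(snapshot('side'));B,Rb=fix()
f=lambda t,s: tri([ct,cs],[np.array(t)/6+[330,205],(np.array(s)-[360,0])/6+[235,235]])
H,e=f((188,128),(612,262)); print('hole',H.round(4),e.round(2), 'rel bore',(Rb.T@(H-B)*1000).round(1))
for t,s in [((220,153),(578,239)),((222,156),(578,237)),((224,158),(576,236))]:
    T,e=f(t,s); print('tip',T.round(4),e.round(2),'rel hole mm',(Rb.T@(T-H)*1000).round(1))
print('z7')
for t,s in [((203,140),(598,252)),((206,146),(598,250))]:
    T,e=f(t,s); print('tip',T.round(4),e.round(2),'rel hole mm',(Rb.T@(T-H)*1000).round(1))
o=ctrl.get_obs(); Rt=E(o['orientation']); T=o['tool_pos']+Rt@[0,.1054,0]; print('nominal tip rel hole',(Rb.T@(T-H)*1000).round(1))
```

```text
hole [ 0.5694 -0.2232  0.108 ] [ 0.01 -0.57 -0.53  0.05] rel bore [ 1.8  7.4 -5.2]
tip [ 0.5565 -0.2316  0.1332] [ 0.   -0.08 -0.07  0.01] rel hole mm [-1.9 -6.7 28.7]
tip [ 0.5559 -0.2321  0.135 ] [ 0.01 -0.35 -0.33  0.03] rel hole mm [-1.8 -7.1 30.5]
tip [ 0.555  -0.2327  0.1363] [ 0.01 -0.37 -0.34  0.03] rel hole mm [-2.  -7.6 32.1]
z7
tip [ 0.5636 -0.2273  0.1196] [ 0.01 -0.52 -0.49  0.04] rel hole mm [-0.8 -3.4 13.1]
tip [ 0.5623 -0.2282  0.1217] [ 0.02 -1.06 -0.99  0.08] rel hole mm [-1.1 -4.  15.6]
nominal tip rel hole [ 3.7 -6.8 16.9]
```

Run:
```python
from h import *
s=snapshot('wrist'); M=s['mount'];K=s['camera_matrix']
def pt(P): 
    q=(np.atleast_2d(P)-M[:3,3])@M[:3,:3]; q=q@K.T; return q[:,:2]/q[:,2:], q[:,2]
for n,p in [('top far',[-.015,-.0426,0]),('top near',[.015,-.0426,0]),('topL',[0,-.0426,-.015]),('handle bottom far',[-.015,.0174,0]),('collar top far',[-.021,.0174,0]),('collar bot far',[-.021,.0254,0]),('tip far',[-.004,.1054,0]),('shank end far',[-.0135,.0554,0])]:
    print(n,*[np.round(x,3) for x in pt(p)])
im=cv2.imread('pics/w4.png')
cv2.imwrite('pics/w4z.png',cv2.resize(im[200:345,220:350],None,fx=4,fy=4,interpolation=2))
```

```text
top far [[283.977 282.695]] [0.13]
top near [[283.852 340.494]] [0.139]
topL [[250.121 312.554]] [0.134]
handle bottom far [[283.436 231.986]] [0.187]
collar top far [[283.449 222.833]] [0.185]
collar bot far [[283.4   218.647]] [0.193]
tip far [[283.044 208.144]] [0.274]
shank end far [[283.234 215.259]] [0.224]
```

View pics/w4z.png

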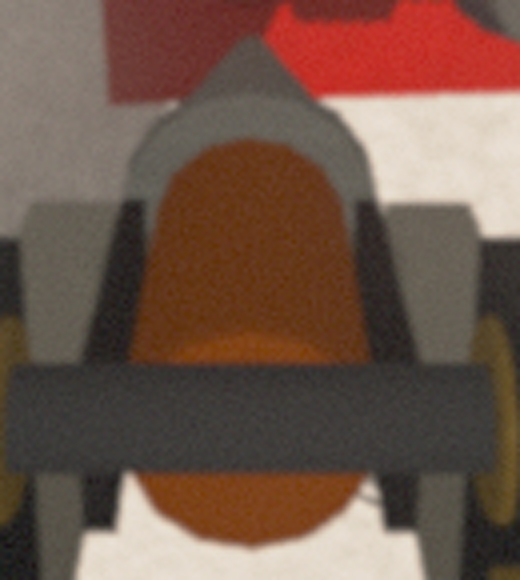

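```bash
python3 -m pendant '[[[0,0.6,0,0,0,0,0],[0,0.6,0,0,0,0,0],[0,0.6,0,0,0,0,0],[0,0.5,0,0,0,0,0],[0,0,0,0,0,0,0],[0,0,0,0,0,0,0]]]'
cat > q.py <<'E'
from h import *
import sys
o=ctrl.get_obs(); B,Rb=fix(); Rt=goal(B,Rb)
d,r=step(o,B+.0254*Rb[:,2],Rt)
print('clock',o['clock'],'to go(tool cm)',d.round(2),'rot',r.round(2),'F bore x,y,z',(Rb.T@o['force']).round(1),'M',(Rb.T@o['moment']).round(2),o['opening'])
if len(sys.argv)>1:
    n=sys.argv[1]; s,c,o=shot('wrist','w'+n); im=cv2.resize(s['image'][130:270,210:360,::-1],None,fx=2.6,fy=2.6,interpolation=2)
    t=shot('top','t'+n)[0]['image'][205:265,330:390,::-1];s2=shot('side','s'+n)[0]['image'][235:295,235:305,::-1]
    h=im.shape[0]; cv2.imwrite('pics/z'+n+'.png',cv2.resize(np.hstack([im,cv2.resize(t,(h,h),interpolation=2),cv2.resize(s2,(h*7//6,h),interpolation=2)]),(800,250)))
E
python3 q.py 8
```

```text
clock: 10.7
tool_pos: [0.5317, -0.2349, 0.1986]
orientation: [-90.1, 25.0, -172.5]
force: [-0.1, -0.5, -4.7]
opening: 0.0295
clock 10.7 to go(tool cm) [0.49 6.79 0.08] rot [0.17 0.14 0.01] F bore x,y,z [-2.1 -0.5 -4.2] M [-0.09  2.13  0.04] 0.029519448228279493
```

View pics/z8.png

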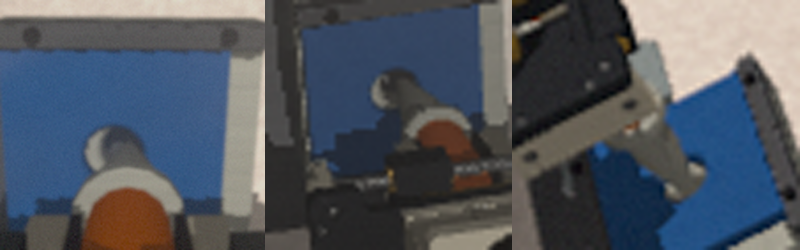

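```bash
python3 -m pendant '[[[0,0.4,0,0,0,0,0],[0,0.4,0,0,0,0,0],[0,0.4,0,0,0,0,0],[0,0,0,0,0,0,0],[0,0,0,0,0,0,0]]]'
python3 q.py 9
```

```text
clock: 11.27
tool_pos: [0.5367, -0.2341, 0.1879]
orientation: [-90.1, 25.0, -172.5]
force: [-0.8, -0.4, -3.7]
opening: 0.0291
clock 11.2667 to go(tool cm) [0.49 5.61 0.08] rot [ 0.17  0.14 -0.01] F bore x,y,z [-2.3 -0.3 -2.9] M [0.18 2.23 0.01] 0.029094702727874372
```

View pics/z9.png

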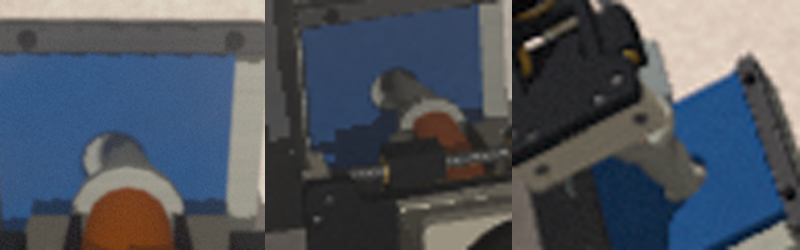

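```bash
python3 -m pendant '[[[0,0.3,0,0,0,0,0],[0,0.3,0,0,0,0,0],[0,0.3,0,0,0,0,0],[0,0,0,0,0,0,0],[0,0,0,0,0,0,0]]]'
python3 q.py
python3 -m pendant '[[[0,0.3,0,0,0,0,0],[0,0.3,0,0,0,0,0],[0,0.3,0,0,0,0,0],[0,0,0,0,0,0,0],[0,0,0,0,0,0,0]]]'
python3 q.py 10
```

```text
clock: 11.83
tool_pos: [0.5403, -0.2328, 0.1794]
orientation: [-90.2, 25.0, -172.6]
force: [0.7, 5.3, -5.4]
opening: 0.0294
clock 11.8333 to go(tool cm) [0.48 4.68 0.18] rot [ 0.24  0.11 -0.01] F bore x,y,z [-1.1  5.1 -5.5] M [2.5  1.92 0.03] 0.029443156614540097
clock: 12.25
tool_pos: [0.5438, -0.2318, 0.1711]
orientation: [-90.2, 25.0, -172.6]
force: [-0.6, 7.0, -4.9]
opening: 0.0296
clock 12.25 to go(tool cm) [0.45 3.77 0.22] rot [0.28 0.1  0.02] F bore x,y,z [-1.8  7.  -4.5] M [ 3.34  1.97 -0.03] 0.029580329046023576
```

View pics/z10.png

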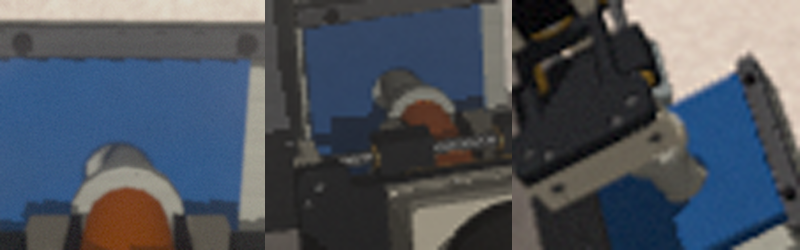

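```bash
python3 -m pendant '[[[0,0.3,0.03,0,0,0,0],[0,0.3,0.03,0,0,0,0],[0,0.3,0.03,0,0,0,0],[0,0,0,0,0,0,0],[0,0,0,0,0,0,0]]]'
python3 q.py
python3 -m pendant '[[[0,0.3,0.03,0,0,0,0],[0,0.3,0.03,0,0,0,0],[0,0,0,0,0,0,0],[0,0,0,0,0,0,0]]]'
python3 q.py 11
```

```text
clock: 12.82
tool_pos: [0.5475, -0.2322, 0.1626]
orientation: [-90.2, 25.0, -172.6]
force: [0.3, 7.5, -5.7]
opening: 0.0292
clock 12.8167 to go(tool cm) [0.42 2.85 0.13] rot [0.29 0.09 0.05] F bore x,y,z [-1.2  7.4 -5.7] M [3.09 2.04 0.06] 0.029203878243343234
clock: 13.15
tool_pos: [0.5501, -0.2324, 0.1571]
orientation: [-90.2, 24.9, -172.6]
force: [0.4, 7.0, -7.0]
opening: 0.0297
clock 13.15 to go(tool cm) [0.42 2.25 0.08] rot [0.29 0.09 0.06] F bore x,y,z [-1.8  6.9 -6.9] M [3.23 2.01 0.06] 0.029734481904882242
```

View pics/z11.png

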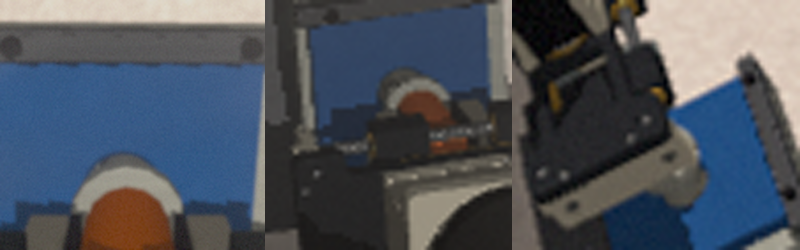

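```bash
python3 -m pendant '[[[0,0.3,0.02,0,0,0,0],[0,0.3,0,0,0,0,0],[0,0.3,0,0,0,0,0],[0,0,0,0,0,0,0],[0,0,0,0,0,0,0]]]'
python3 q.py
python3 -m pendant '[[[0,0.3,0,0,0,0,0],[0,0.3,0,0,0,0,0],[0,0,0,0,0,0,0],[0,0,0,0,0,0,0]]]'
python3 q.py 12
```

```text
clock: 13.72
tool_pos: [0.5539, -0.2322, 0.1491]
orientation: [-90.2, 24.9, -172.6]
force: [-0.3, 7.8, -6.3]
opening: 0.0297
clock 13.7167 to go(tool cm) [0.42 1.35 0.05] rot [0.29 0.1  0.06] F bore x,y,z [-2.   7.7 -6. ] M [3.11 2.09 0.03] 0.029661321970819145
clock: 14.05
tool_pos: [0.5565, -0.2319, 0.1437]
orientation: [-90.2, 24.9, -172.6]
force: [0.5, 7.7, -5.8]
opening: 0.0293
clock 14.05 to go(tool cm) [0.43 0.76 0.05] rot [0.28 0.1  0.05] F bore x,y,z [-1.1  7.6 -5.9] M [3.06 2.07 0.02] 0.0293157129624142
```

View pics/z12.png

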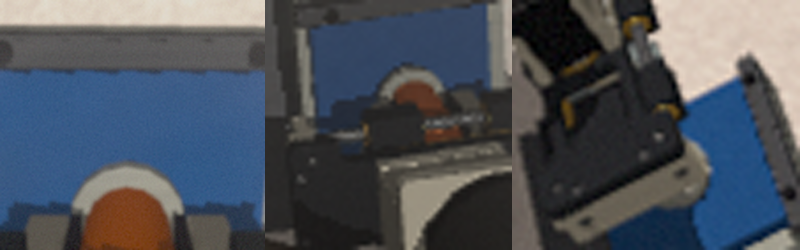

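```bash
python3 -m pendant '[[[0,0.3,0,0,0,0,0],[0,0.2,0,0,0,0,0],[0,0,0,0,0,0,0],[0,0,0,0,0,0,0]]]'
python3 q.py
python3 -m pendant '[[[0,0.2,0,0,0,0,0],[0,0.1,0,0,0,0,0],[0,0,0,0,0,0,0],[0,0,0,0,0,0,0]]]'
python3 q.py 13
```

```text
clock: 14.53
tool_pos: [0.5585, -0.2316, 0.1393]
orientation: [-90.2, 24.9, -172.6]
force: [-1.5, 6.8, -5.5]
opening: 0.0294
clock 14.5333 to go(tool cm) [0.43 0.27 0.04] rot [0.28 0.11 0.05] F bore x,y,z [-2.9  6.9 -4.8] M [3.05 2.19 0.02] 0.029376478734072554
clock: 14.87
tool_pos: [0.5597, -0.2314, 0.1367]
orientation: [-90.2, 25.0, -172.6]
force: [-2.5, 7.3, -2.5]
opening: 0.0295
clock 14.8667 to go(tool cm) [ 0.43 -0.01  0.04] rot [0.28 0.11 0.05] F bore x,y,z [-2.5  7.6 -1.6] M [3.24 2.36 0.04] 0.029489207744972455
```

View pics/z13.png

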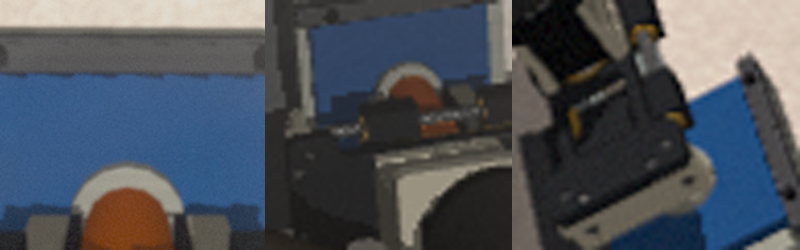

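```bash
python3 -m pendant '[[[0,0.1,0,0,0,0,0],[0,0.1,0,0,0,0,0],[0,0,0,0,0,0,0],[0,0,0,0,0,0,0]]]'
python3 q.py
python3 -m pendant '[[[0,0.1,0,0,0,0,0],[0,0.1,0,0,0,0,0],[0,0,0,0,0,0,0],[0,0,0,0,0,0,0]]]'
python3 q.py
```

```text
clock: 15.35
tool_pos: [0.5602, -0.2319, 0.136]
orientation: [-90.2, 25.0, -172.5]
force: [-10.5, 7.3, 7.5]
opening: 0.0296
clock 15.35 to go(tool cm) [ 0.44 -0.09 -0.01] rot [0.23 0.14 0.02] F bore x,y,z [-5.5  8.5 10.8] M [ 3.11  3.45 -0.02] 0.029622217361675578
clock: 15.68
tool_pos: [0.5604, -0.2327, 0.1359]
orientation: [-90.1, 25.0, -172.5]
force: [-22.5, 5.7, 23.9]
opening: 0.0295
clock 15.6833 to go(tool cm) [ 0.44 -0.11 -0.09] rot [ 0.16  0.18 -0.02] F bore x,y,z [-9.5  8.5 30.8] M [3.07 5.16 0.03] 0.029453839601262508
```

```bash
python3 -m pendant '[[[0,-0.2,-0.05,0,0,0,0],[0,0,0,0,0,0,0],[0,0,0,0,0,0,0.6],[0,0,0,0,0,0,0.6],[0,0,0,0,0,0,0.6],[0,0,0,0,0,0,0.6],[0,0,0,0,0,0,0.6]]]'
python3 q.py 14
python3 - <<'E'
import cv2
cv2.imwrite('pics/w14z.png',cv2.resize(cv2.imread('pics/w14.png')[130:350,170:400],None,fx=2.7,fy=2.7,interpolation=2))
E
```

```text
clock: 16.27
tool_pos: [0.562, -0.2324, 0.1362]
orientation: [-90.0, 25.1, -172.5]
force: [-0.0, 0.5, 0.2]
opening: 0.0516
clock 16.2667 to go(tool cm) [ 0.6  -0.15 -0.08] rot [ 0.12  0.16 -0.11] F bore x,y,z [0.1 0.5 0.2] M [-0.04  1.38  0.02] 0.05158712198370215
```

View pics/w14z.png

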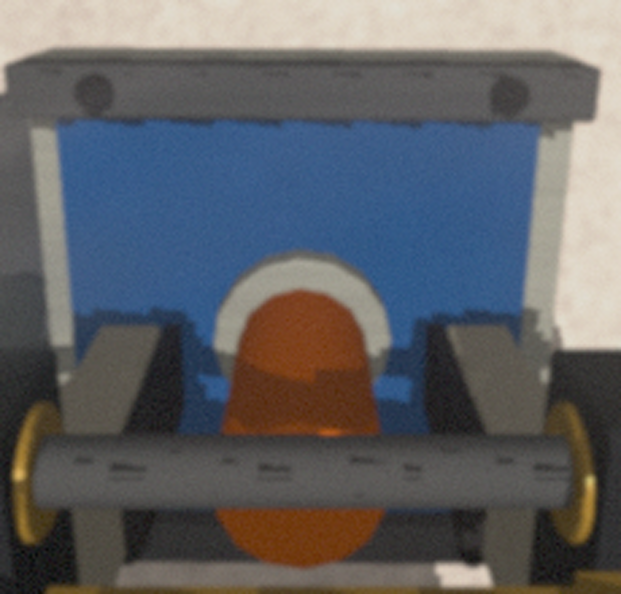

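```bash
python3 -m pendant '[[[0,-1,0,0,0,0,0.62],[0,-2,0,0,0,0,0.62],[0,-3,0,0,0,0,0.62],[0,-3,0,0,0,0,0.62],[0,-2,0,0,0,0,0.62],[0,0,0,0,0,0,0.4],[0,0,0,0,0,0,0.2],[0,0,0,0,0,0,0],[0,0,0,0,0,0,0]]]'
python3 q.py 15
python3 - <<'E'
import cv2,numpy as np
a=cv2.resize(cv2.imread('pics/w15.png')[100:270,190:380],(447,400),interpolation=2)
b=cv2.resize(cv2.imread('pics/s15.png')[225:335,230:325],(345,400),interpolation=2)
cv2.imwrite('pics/z15.png',np.hstack([a,b]))
E
```

```text
clock: 17.17
tool_pos: [0.5148, -0.2383, 0.2348]
orientation: [-90.1, 25.0, -172.6]
force: [-0.9, -0.4, -0.3]
opening: 0.0333
clock 17.1667 to go(tool cm) [ 0.46 10.8  -0.03] rot [0.17 0.12 0.  ] F bore x,y,z [-1.  -0.3  0.2] M [-0.1   1.34  0.02] 0.033256642796583885
```

View pics/z15.png

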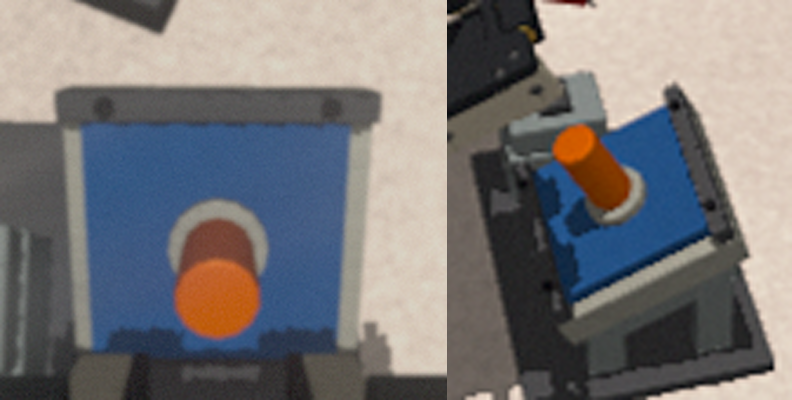

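Run:
```python
from h import *
def red(n,box):
    im=cv2.imread(f'pics/{n}.png'); h=cv2.cvtColor(im,cv2.COLOR_BGR2HSV)
    m=((h[...,0]<8)|(h[...,0]>172))&(h[...,1]>130)&(h[...,2]>60)
    k=np.zeros(m.shape,bool);x0,y0,x1,y1=box;k[y0:y1,x0:x1]=1;ys,xs=np.nonzero(m&k)
    return xs.mean(),ys.mean(),xs.min(),xs.max(),ys.min(),ys.max()
a=red('t4',(310,245,335,275));b=red('s4',(225,225,250,245)); print(a,b)
ct=cam(snapshot('top'));cs=cam(snapshot('side'))
P,e=tri([ct,cs],[a[:2],b[:2]]);print(P,e)
B,Rb=fix();ang=np.radians(7.3);fx=np.array([np.cos(ang),np.sin(ang),0]);fy=np.array([-fx[1],fx[0],0]);B0=B*[1,1,0]
d=P-B0;print('fixture coords',d@fx,d@fy,d[2], 'lean',np.arcsin((d@fx+.02)/.09))
o=ctrl.get_obs();Rt=goal(B,Rb)
for n,p in [('over',(-.125,.122,.235)),('start',(-.105,.122,.148)),('end',(.025,.122,.148))]:
    W=B0+p[0]*fx+p[1]*fy+[0,0,p[2]]; print(n,W,*[v.round(2) for v in step(o,W,Rt)])
```

```text
(np.float64(323.1666666666667), np.float64(259.530303030303), np.int64(319), np.int64(327), np.int64(255), np.int64(264)) (np.float64(239.25), np.float64(234.72222222222223), np.int64(235), np.int64(243), np.int64(230), np.int64(239))
[ 0.48688287 -0.11774272  0.16353711] [ 0.00291798 -0.35004846 -0.35779784  0.01213463]
fixture coords -0.06458080007147728 0.12245578758839036 0.1635371064449143 lean -0.5182287367944447
over [ 0.42701131 -0.12587195  0.235     ] [  6.59  -3.07 -12.3 ] [0.17 0.14 0.01]
start [ 0.4468492  -0.12333066  0.148     ] [  8.45   5.66 -12.27] [0.17 0.14 0.01]
end [ 0.57579548 -0.10681226  0.148     ] [ -3.33  11.15 -12.23] [0.17 0.14 0.01]
```

```bash
python3 -m pendant '[[[1.0,-1.5,-1,0,0,0,0],[1.4,-1.6,-2,0,0,0,0],[1.4,0,-3,0,0,0,0],[1.4,0,-3.2,0,0,0,0],[1.4,0,-3.1,0,0,0,0],[0,0,0,0,0,0,0],[0,0,0,0,0,0,0]]]'
python3 - <<'E'
from h import *
o=ctrl.get_obs();B,Rb=fix();Rt=goal(B,Rb);fx=np.array([np.cos(.1274),np.sin(.1274),0]);fy=np.array([-fx[1],fx[0],0])
W=B*[1,1,0]-.105*fx+.122*fy+[0,0,.148];print(o['tool_pos'],o['joint_pos'],*[v.round(2) for v in step(o,W,Rt)])
s=shot('wrist','w16')[0]
E
```

```text
clock: 18.0
tool_pos: [0.4259, -0.1237, 0.2356]
orientation: [-90.1, 25.1, -172.2]
force: [1.0, 0.1, 0.7]
opening: 0.0008
[ 0.42593191 -0.12368715  0.23557891] [ 10.38832086 -17.90784749 -43.21634499   1.60165234 -39.61976274
  86.4422907 ] [1.83 8.81 0.26] [ 0.29  0.47 -0.1 ]
```

View pics/w16.png

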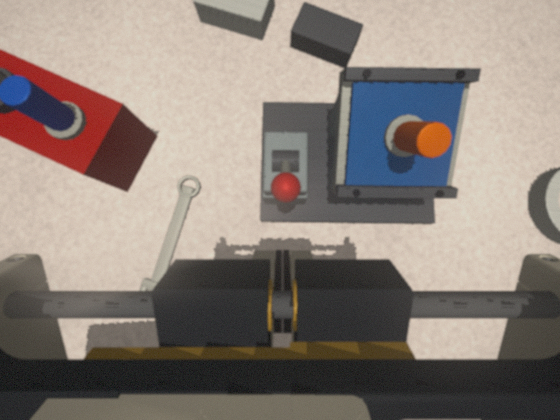

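```bash
python3 -m pendant '[[[0.4,2.2,0.05,0,0,0,0],[0.5,2.2,0.05,0,0,0,0],[0.5,2.2,0,0,0,0,0],[0.4,2.2,0,0,0,0,0],[0,0,0,0,0,0,0],[0,0,0,0,0,0,0]]]'
python3 - <<'E'
from h import *
o=ctrl.get_obs();B,Rb=fix();Rt=goal(B,Rb);fx=np.array([np.cos(.1274),np.sin(.1274),0]);fy=np.array([-fx[1],fx[0],0])
W=B*[1,1,0]+.03*fx+.122*fy+[0,0,.148];print(o['tool_pos'],o['joint_pos'],o['force'],*[v.round(2) for v in step(o,W,Rt)])
s=shot('wrist','w17')[0];s=shot('side','s17')[0]
cv2.imwrite('pics/s17z.png',cv2.resize(s['image'][180:340,160:340,::-1],None,fx=3.5,fy=3.5))
E
```

```text
clock: 18.55
tool_pos: [0.4477, -0.1255, 0.1476]
orientation: [-90.0, 24.8, -172.7]
force: [0.9, -0.6, 0.3]
opening: 0.0004
[ 0.44771766 -0.12547287  0.1476252 ] [  9.43703649  -8.45595714 -50.16184671   2.09815158 -23.47218127
  86.17373868] [ 0.90378651 -0.57150308  0.28656435] [-12.21   5.61  -0.21] [0.06 0.04 0.15]
```

View pics/s17z.png

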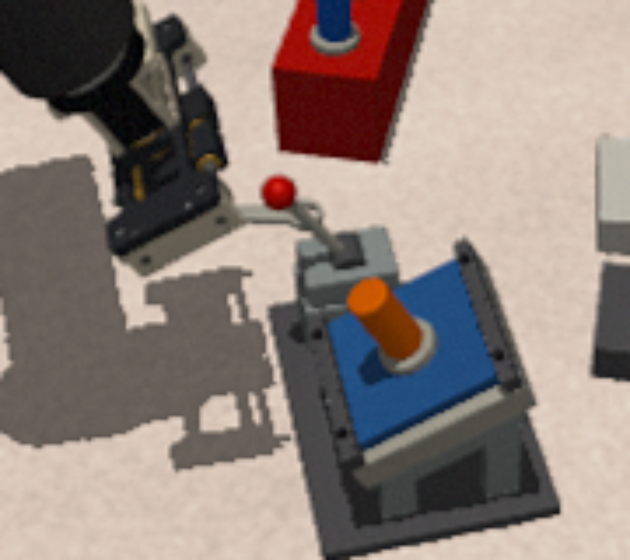

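```bash
python3 -m pendant '[[[-0.9,0.42,-0.02,0,0,0,0],[-0.9,0.42,-0.02,0,0,0,0],[-0.9,0.42,-0.02,0,0,0,0],[-0.9,0.42,-0.02,0,0,0,0],[-0.9,0.42,-0.02,0,0,0,0],[-0.9,0.42,-0.02,0,0,0,0],[-0.9,0.42,-0.02,0,0,0,0],[-0.9,0.42,-0.02,0,0,0,0],[-0.9,0.42,-0.02,0,0,0,0],[-0.9,0.42,-0.02,0,0,0,0],[0,0,0,0,0,0,0]]]'
cat > k.py <<'E'
from h import *
import sys
o=ctrl.get_obs();B,Rb=fix();fx=np.array([np.cos(.1274),np.sin(.1274),0]);fy=np.array([-fx[1],fx[0],0])
d=o['tool_pos']-B*[1,1,0];print('fixture x y z mm',(np.array([d@fx,d@fy,d[2]])*1000).round(1),'F',np.round([o['force']@fx,o['force']@fy,o['force'][2]],1))
if len(sys.argv)>1:
    s=shot('side','s'+sys.argv[1])[0]; cv2.imwrite('pics/s%sz.png'%sys.argv[1],cv2.resize(s['image'][180:340,180:340,::-1],None,fx=3.5,fy=3.5))
E
python3 k.py 18
```

```text
clock: 19.57
tool_pos: [0.5481, -0.1088, 0.1487]
orientation: [-90.1, 25.1, -172.5]
force: [-0.1, -0.3, -0.5]
opening: 0.0007
fixture x y z mm [ -2.7 123.6 148.7] F [-0.1 -0.2 -0.5]
```

View pics/s18z.png

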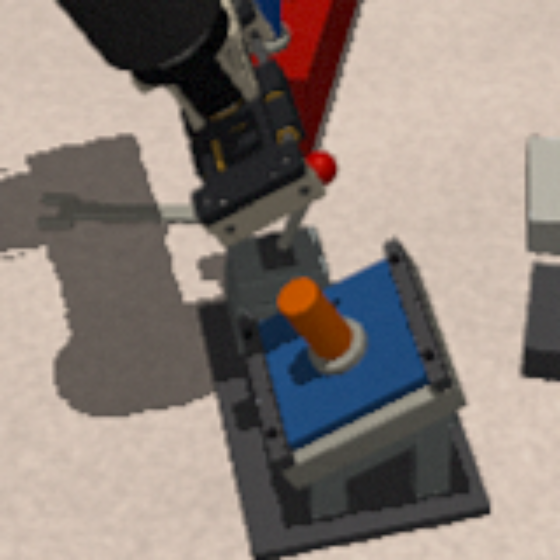

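Lever moved well past vertical. Continue to the stop in small steps.

```bash
python3 -m pendant '[[[-0.45,0.21,0,0,0,0,0],[-0.27,0.13,0,0,0,0,0],[0,0,0,0,0,0,0]]]'; python3 k.py
python3 -m pendant '[[[-0.27,0.13,0,0,0,0,0],[-0.27,0.13,0,0,0,0,0],[0,0,0,0,0,0,0]]]'; python3 k.py 19
```

```text
clock: 19.87
tool_pos: [0.5543, -0.1081, 0.1488]
orientation: [-90.1, 25.1, -172.5]
force: [-0.5, -0.3, -0.5]
opening: 0.0008
fixture x y z mm [  3.5 123.5 148.8] F [-0.6 -0.3 -0.5]
clock: 20.12
tool_pos: [0.5601, -0.1074, 0.1486]
orientation: [-90.1, 25.1, -172.5]
force: [-1.3, 0.1, -0.6]
opening: 0.0002
fixture x y z mm [  9.4 123.5 148.6] F [-1.3  0.3 -0.6]
```

View pics/s19z.png

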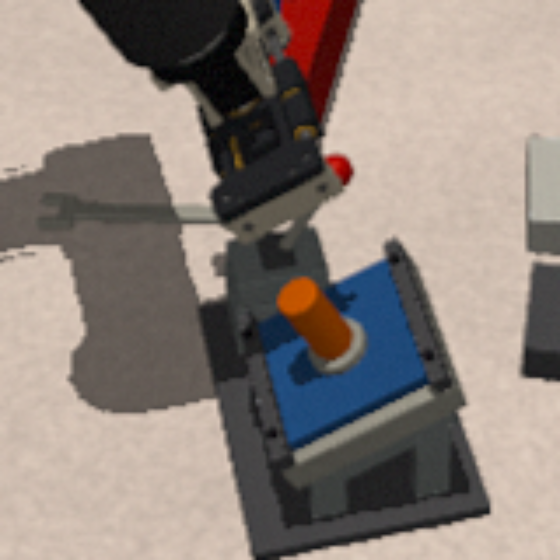

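```bash
python3 -m pendant '[[[-0.27,0.13,0,0,0,0,0],[-0.27,0.13,0,0,0,0,0],[0,0,0,0,0,0,0]]]'; python3 k.py
python3 -m pendant '[[[-0.27,0.13,0,0,0,0,0],[0,0,0,0,0,0,0],[0,0,0,0,0,0,0]]]'; python3 k.py 20
```

```text
clock: 20.42
tool_pos: [0.5627, -0.1074, 0.1471]
orientation: [-90.1, 24.7, -172.6]
force: [-16.7, -0.2, 11.4]
opening: 0.0006
fixture x y z mm [ 11.9 123.1 147.1] F [-16.6   1.9  11.4]
clock: 20.67
tool_pos: [0.5632, -0.1075, 0.1466]
orientation: [-90.1, 24.6, -172.7]
force: [-28.1, 0.5, 20.1]
opening: 0.0006
fixture x y z mm [ 12.5 122.9 146.6] F [-27.8   4.1  20.1]
```

```bash
python3 -m pendant '[[[0.5,-0.2,0,0,0,0,0],[1.2,-0.6,0,0,0,0,0],[2.4,-1.1,0,0,0,0,0],[2.4,-1.5,0,0,0,0,0],[2.4,-3,0,0,0,0,0],[2.4,-3,0,0,0,0,0],[1,-3,0,0,0,0,0],[0,0,0,0,0,0,0],[0,0,0,0,0,0,0]]]'
python3 k.py 21
python3 - <<'E'
from h import *
s,c,o=shot('wrist','w21')
t,ct,_=shot('top','t21'); S,cs,_=shot('side','s22')
def red(im,box):
    h=cv2.cvtColor(np.ascontiguousarray(im),cv2.COLOR_RGB2HSV)
    m=((h[...,0]<8)|(h[...,0]>172))&(h[...,1]>130)&(h[...,2]>60)
    k=np.zeros(m.shape,bool);x0,y0,x1,y1=box;k[y0:y1,x0:x1]=1;ys,xs=np.nonzero(m&k)
    return xs.mean(),ys.mean(),len(xs)
B,Rb=fix();fx=np.array([np.cos(.1274),np.sin(.1274),0]);fy=np.array([-fx[1],fx[0],0])
W=B*[1,1,0]+fx*.027+fy*.122+[0,0,.161];print(proj(ct,W),proj(cs,W))
q=proj(ct,W)[0].astype(int);r=proj(cs,W)[0].astype(int)
a=red(t['image'],(q[0]-12,q[1]-15,q[0]+12,q[1]+15));b=red(S['image'],(r[0]-15,r[1]-10,r[0]+15,r[1]+15));print(a,b)
P,e=tri([ct,cs],[a[:2],b[:2]]);d=P-B*[1,1,0];print((np.array([d@fx,d@fy,d[2]])*1000).round(1),'lean',np.arctan2(d@fx+.02,d[2]-.084))
E
```

```text
clock: 21.47
tool_pos: [0.4064, -0.1276, 0.2111]
orientation: [-90.1, 25.5, -172.5]
force: [0.6, 0.4, 0.1]
opening: 0.0001
fixture x y z mm [-145.7  122.9  211.1] F [0.6 0.4 0.1]
[[317.77190497 222.08549877]] [[274.83307898 229.5102531 ]]
(np.float64(317.5), np.float64(221.62857142857143), 70) (np.float64(269.7338129496403), np.float64(225.2158273381295), 139)
[ 21.5 124.7 175.3] lean 0.4267925063151515
```

View pics/s21z.png

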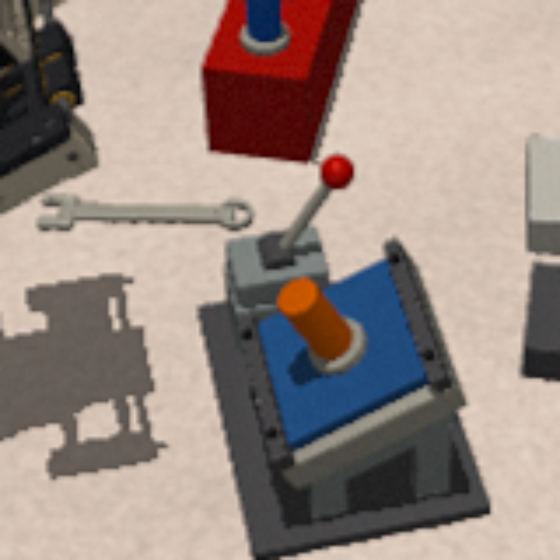

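View pics/w21.png

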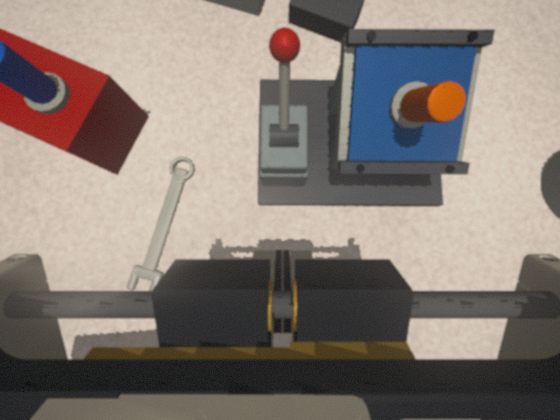

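```bash
python3 -c "
from plant import ctrl
print(ctrl.close_job())"
```

```text
the job is handed in; nothing more can be done
None
```

The drift is in the bore with its collar on the plate, and the clamp lever is thrown all the way over. I handed the job in at about 21.6 s of the 51 s allowed; no verdict is reported.

**What I did:** I took the orange-handled drift from the rack and tilted it 25° to the bore. I then drove it in along the bore axis, which cammed the blue plate across, and let go. After that I pushed the lever from the robot side with the closed fingers until it met its stop.

**Drift:**
- It stopped under about 31 N of axial force, within about 1 mm of the computed home depth.
- The pictures show the collar lying on the plate. They cannot confirm that to better than 1–2 mm, and I did not press the handle again after letting go.
- The plate shows even margins on both sides of the bed, about 0.4 mm off centre.

**Lever:** It stopped under about 28 N. With the robot clear, the knob appeared in the top and side pictures within about 1.5 pixels of where the fully-over position should be.

**Checks that disagreed:**
- My automatic fix of the knob gave a lean of 0.43 rad instead of 0.55. Red from the rack had mixed into the side picture, so I used the position read by eye instead.
- Before insertion, the wrist camera and the two fixed cameras disagreed by about 2 mm in the slope direction. The drift still went in with only a few newtons of side force along the slope; camming the plate took about 8 N.

In the pictures I took, nothing else in the scene appeared to have moved.

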